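# Rake the drying bricks into an even layer

### The arm

A 7-joint arm with a two-finger parallel gripper is mounted at the origin on a cart in front of the work surface, level with it; the furniture and walls round the work are solid. World frame = base frame: x ahead of the robot, y to its left, z up, the work surface at z = 0. Lengths are in m, angles in rad, forces in N, time in s.
With the tool pointing down it reaches from about 0.4 to 0.9 m from the base axis. Payload 5.6 kg.
Tool frame: the origin (TCP) lies midway between the tips of the shut fingers; the grasp point (between the pads) lies 19 mm behind it; z points along the fingers, y is the line along which they close (so a half turn about z gives the same grasp; the last joint's range is limited). The gripper opens to 92 mm and grips with 3 to 60 N. Pads are 20 mm wide; open, the fingers measure 128 mm over their backs; the gripper's body (75 mm by 189 mm) begins 69 mm behind the grasp point.
Start: joints at [1.136, 0.468, -0.012, 1.603, 0.006, 1.071, -0.056], TCP at [0.248, -0.601, 0.189] pointing down, gripper open.
Joint ranges: [-2.53, 2.53], [-0.31, 2.02], [-1.57, 1.55], [0.28, 2.44], [-1.29, 4.43], [0.15, 1.84], [-2.92, 2.92]. Speed limits (rad/s): [2.57, 2.57, 3.14, 3.14, 3.14, 3.14, 3.14].

### API

Orientations are given as a rotation vector (axis times angle).
In Python, from bench import status, vision, env gives the robot as it stands.
- The arm moves only by the tool step_arm, never from a script. Its argument "moves" is one flat list of numbers, 4 for each row, row after row: the shift along the tool's x, y, z as a fraction of full scale, then the turn about the tool's z as a fraction of full scale. In form: [x, y, z, yaw, x, y, z, yaw, ...]. A call has 1 to 20 rows; each row shifts and turns the commanded pose from where the row before left it, along the tool's axes as they then stand; what a row does not reach is not made up. Full scale, the value 1, is 0.02 m for a shift and 6 degrees for a turn. A row lasts 1/8 s, in which the tool goes at most 62.5 mm and 10.7 degrees, less where a joint would pass 70% of its speed; a pose out of reach is approached as far as the arm can. A call with a number of a shift or a turn outside -1 to 1 is refused whole. A call with a gripper value outside its range is refused whole. "gripper" is the finger opening in mm, from 0 to 91.9, set as the call begins (left out, the last holds). The fingers move at their own pace and stop on an object; the grip force is fixed at half the most. Time passes only in rows, so rows that do not move let the fingers close. It gives the time, the measured TCP pose, the force, the opening and the grip force at its end, in the units of the state.
- status.sense(): the state, without advancing time (a new reading comes with each control period).
- vision.camera(name): name is "side" or "top"; returns the picture (400x640x3 uint8, red, green, blue); there is no depth.
- vision.camera_params(name): a dict with "mtx" (3x3 intrinsics, pixels), "D" ([k1, k2, p1, p2, k3] as OpenCV has them; the pictures are not rectified), "extrinsics" (4x4, takes a point from world to camera coordinates). Camera axes: x right, y down, z forward; pixel columns grow to the right and rows downward; lengths in m; the calibration is good to about 2 mm. A picture is of the moment at which its call begins. camera_params takes no time and is no camera call.
- env.close_job(): hands the job in; it is judged then, once.
The state is a dict: "time": time; "joint_positions": joint angles; "dq": joint speeds; "tau": joint torques, N m; "tcp_pos": TCP position; "orientation": TCP orientation; "wrist_force": force on the tool from outside, world axes, zero at the start; "moment": the same for the moment, N m; "width": finger opening in m; "grasp_force": force on a finger pad.
Only numpy, scipy, OpenCV 4.12 (cv2) and the standard library are available. Lean on these libraries where they do the work, as an engineer would, in place of code of your own. Each camera call takes 0.05 s, during which the arm holds its last target. There are 200 camera calls.

### The job

The drying bricks are heaped at the far end of the tray. Take the rake from its rest and, touching the bricks with the rake only, spread them into one even layer: no brick on top of another, two in each of the thirds marked by the blue lines. Then put the rake back in its rest as it stood, without disturbing the things around.

Things in the scene. Friction and masses are not known exactly. Their poses are not given: they have to be found in the camera images.
- tray: aluminium drying tray fixed to the bench. Origin: centre of its underside; +x points along it to the far end, away from the robot. Inside 270 mm long (x), 150 mm wide (y); bed (inner floor) 5 mm above the origin; walls 5 mm thick, tops 42 mm above the bench (rim bead to 44). Two blue lines across the bed, at x = -45 and +45 mm, divide its length into equal thirds
- heap (a point): point on the tray's bed, 72 mm toward +x from its centre, in the heap. Bricks stand two abreast across the tray: one pair by the +x wall, then a gap of about 13 to 28 mm, then another pair with a third pair stacked on top of it. The -x end is empty. All bricks are alike; any may be in either bottom row
- rake: hand rake, 150 g. Origin: middle of the row of tine tips; z up when the tines are upright, y along the row. Six round steel tines 8 mm thick, 22 mm apart, under a head bar 124 mm long (y), 16 mm thick (x), 35 to 49 mm above the tips. A handle, 18 (y) x 14 mm, rises from it leaning 30 degrees toward -x, so with the tines upright (as at home and in use) a gripper in line with it is tilted by 30 degrees
- rake_grip (a point): middle of the rake's blue cross grip: a bar 90 mm long (rake's y), 36 mm deep along the handle, 24 mm thick square to both. In the rake's frame it lies at x = -85, z = 189 mm; the flat sides to pinch face along (cos 30, 0, sin 30 degrees) of the rake's frame
- rest: grey rake rest fixed to the bench. Origin on the bench under the home rake's tine row; x and y run as the home rake's. Home, the rake's origin is 8 mm above it: tips on the base plate in a 26 mm wide (x) groove between ridges 11 mm high; handle leaning on a 12 mm crossbar 54 mm toward -x, 118 mm up, between two pins 36 mm apart (free width), tops 150 mm up
- rest_grip (a point): where the middle of the blue cross grip is when the rake is home in its rest
- lamp_foot (a point): on the bench under the middle of the fixed desk lamp's round foot (about 170 mm across, 30 mm high), which always stands here between rest and tray. Its arm rises from the foot to 335 mm up at 10 mm beyond and 220 mm to the left (+y), then a tail sinks to 170 mm up at 480 mm to the left, 0 to 65 mm beyond the foot's middle (x); the shade is behind. Pass in front of it
- brick_a1: terracotta drying brick, 46 (its x) x 62 (its y) x 32 mm high with rounded edges, 70 g; its origin is its middle. It may tumble onto another side when raked, so any of its axes may end up vertical
- brick_a2: terracotta drying brick, 46 (its x) x 62 (its y) x 32 mm high with rounded edges, 70 g; its origin is its middle. It may tumble onto another side when raked, so any of its axes may end up vertical
- brick_b1: terracotta drying brick, 46 (its x) x 62 (its y) x 32 mm high with rounded edges, 70 g; its origin is its middle. It may tumble onto another side when raked, so any of its axes may end up vertical
- brick_b2: terracotta drying brick, 46 (its x) x 62 (its y) x 32 mm high with rounded edges, 70 g; its origin is its middle. It may tumble onto another side when raked, so any of its axes may end up vertical
- brick_c1: terracotta drying brick, 46 (its x) x 62 (its y) x 32 mm high with rounded edges, 70 g; its origin is its middle. It may tumble onto another side when raked, so any of its axes may end up vertical
- brick_c2: terracotta drying brick, 46 (its x) x 62 (its y) x 32 mm high with rounded edges, 70 g; its origin is its middle. It may tumble onto another side when raked, so any of its axes may end up vertical
- specimen_jar: bystander, to be left alone: white jar with red lid, 64 mm across, 75 tall mm; origin at the centre of its underside
- red_pot: bystander, to be left alone: brown pot with red lid, 59 mm across, 58 tall mm; origin at the centre of its underside
- petri_0: bystander, to be left alone: yellow culture plate, 90 mm across, 15 tall mm; origin at the centre of its underside
- buffer_bottle: bystander, to be left alone: white bottle with a blue-and-white label, 66 mm across, 147 tall mm; origin at the centre of its underside
- erlenmeyer: bystander, to be left alone: glass conical flask, 80 mm across, 119 tall mm; origin at the centre of its underside
- bench_timer: bystander, to be left alone: small white timer with a display, 45 x 70 x 29 mm; origin at the centre of its underside

How it is judged:
By the outcome, as a careful person would: the job done as asked, in the order asked, and still so for the second after the job is handed in, with the robot touching nothing.
It also fails if it takes over 64 s, if anything falls off the work surface, if the arm or the gripper's body presses on something with over 40 N, if the wrist force passes 120 N, or if a joint passes its speed limit or range.

## Working session

There is one attempt and no reset: what is moved stays moved. The work goes in short steps, Python scripts to look and compute and a tool call to move; the robot and the scene stay as the last step left them, time stands still between calls to the robot, and variables do not carry over. Pictures are saved under pics/ and viewed, at most 10 in all, crops included, and the job is handed in when it is done.

Besides the shell and the picture viewer there is one more tool, called after ">>>" by a JSON object that holds its "method" and its "body", one argument or row to a line. step_arm: Moves the arm, as the interface text tells. Its arguments: {"type":"object","properties":{"moves":{"type":"array"},"gripper":{"type":"number"}},"required":["moves"]}

```bash
ls; mkdir -p pics
python3 - <<'E'
from bench import status, vision, env
import cv2,numpy as np
s=status.sense()
for k in s: print(k,np.round(s[k],4))
for n in("side","top"):
    im=vision.camera(n); cv2.imwrite(f"pics/{n}0.png",im[:,:,::-1])
    p=vision.camera_params(n); print(n,p)
E
```

```text
pics
time 0.0
joint_positions [ 1.136   0.4684 -0.0116  1.6036  0.006   1.0714 -0.0563]
dq [-0.0007 -0.0002 -0.0015 -0.      0.0006  0.0014  0.0024]
tau [ 4.00000e-04 -5.20579e+01 -1.25000e-02 -2.43749e+01 -5.67000e-02
  1.72000e-02  2.00000e-04]
tcp_pos [ 0.2479 -0.6002  0.1881]
orientation [-3.0798e+00 -6.1110e-01  7.0000e-04]
wrist_force [-0.0213 -0.1339 -0.0334]
moment [0.0173 0.0235 0.0008]
grasp_force 0.0
width 0.0918
side {'mtx': array([[411.8523035 ,   0.        , 321.25605331],
       [  0.        , 411.8523035 , 200.01567582],
       [  0.        ,   0.        ,   1.        ]]), 'D': array([-0.06371132,  0.        ,  0.        ,  0.        ,  0.        ]), 'extrinsics': array([[ 0.98663488, -0.1629168 ,  0.00311956, -0.51473921],
       [-0.05591238, -0.35646729, -0.9326333 ,  0.15968841],
       [ 0.15305366,  0.91999412, -0.36081212,  1.17815718],
       [ 0.        ,  0.        ,  0.        ,  1.        ]])}
top {'mtx': array([[371.77707562,   0.        , 317.47100825],
       [  0.        , 371.77707562, 195.85882518],
       [  0.        ,   0.        ,   1.        ]]), 'D': array([-0.08470806,  0.        ,  0.        ,  0.        ,  0.        ]), 'extrinsics': array([[-0.00438354, -0.99992543,  0.01139809,  0.02444078],
       [-0.98699429,  0.00249463, -0.16073599,  0.56604764],
       [ 0.16069557, -0.01195445, -0.98693162,  1.18585733],
       [ 0.        ,  0.        ,  0.        ,  1.        ]])}
```

View pics/side0.png

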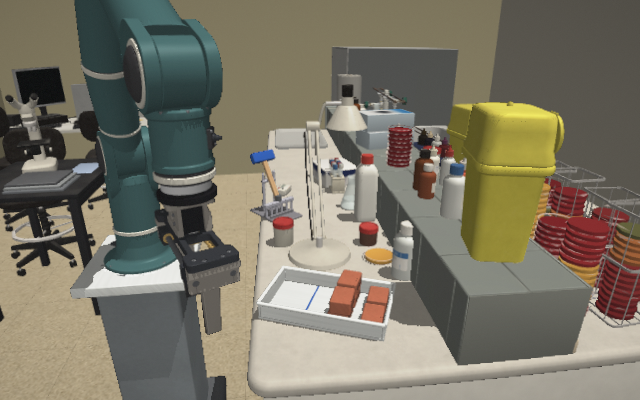

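View pics/top0.png

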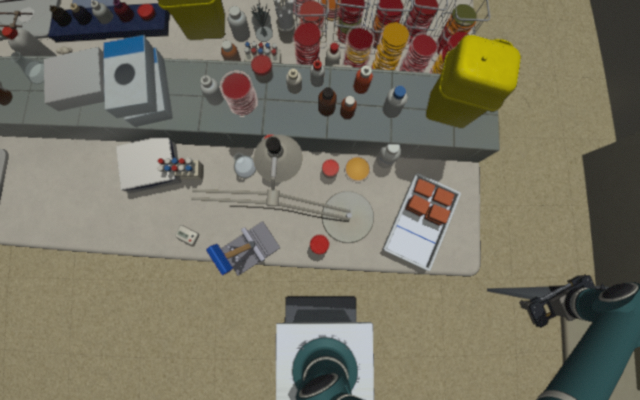

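Side view: the blue grip is at (262,158), the rest at (275,210), the lamp foot at (320,253) and the tray at about (325,300), with the heap at its right. Top view: the grip is at (220,258), the rest at (250,247), the lamp foot at (347,217), the jar at (319,244), and the tray at about (423,222), tilted, with the heap at its upper end.

```bash
cat > h.py <<'E'
import cv2,numpy as np
from bench import status, vision, env
from scipy.spatial.transform import Rotation as R
P={n:vision.camera_params(n) for n in("side","top")}
def ray(n,uv):
    p=P[n];q=cv2.undistortPoints(np.array([[uv]],float),p["mtx"],p["D"])[0,0]
    E=p["extrinsics"];Rm=E[:3,:3];return -Rm.T@E[:3,3],Rm.T@np.r_[q,1]
def plane(n,uv,z):
    c,d=ray(n,uv);return c+d*(z-c[2])/d[2]
def tri(a,b):
    c1,d1=ray("side",a);c2,d2=ray("top",b)
    d1/=np.linalg.norm(d1);d2/=np.linalg.norm(d2)
    t=np.linalg.lstsq(np.c_[d1,-d2],c2-c1,rcond=None)[0]
    p,q=c1+t[0]*d1,c2+t[1]*d2;return (p+q)/2,np.linalg.norm(p-q)
def proj(n,X):
    E=P[n]["extrinsics"];return cv2.projectPoints(np.atleast_2d(X).astype(float),cv2.Rodrigues(E[:3,:3])[0],E[:3,3],P[n]["mtx"],P[n]["D"])[0][:,0]
def hsv(im):return cv2.cvtColor(im,cv2.COLOR_RGB2HSV)
def blobs(m,amin=15):
    k,l,s,c=cv2.connectedComponentsWithStats(m.astype(np.uint8))
    return [(s[i],c[i],l==i) for i in range(1,k) if s[i,4]>=amin]
E
python3 - <<'E'
from h import *
t=cv2.imread("pics/top0.png")[:,:,::-1];s=cv2.imread("pics/side0.png")[:,:,::-1]
H=hsv(t)
blue=(H[...,0]>100)&(H[...,0]<130)&(H[...,1]>120)&(H[...,2]>50)
for st,c,m in blobs(blue[:, :]):
    print("topblue",st,c.round(1)); 
H2=hsv(s);b2=(H2[...,0]>100)&(H2[...,0]<130)&(H2[...,1]>120)&(H2[...,2]>50)
for st,c,m in blobs(b2):print("sideblue",st,c.round(1))
for im,n in((t,"t"),(s,"s")):
    pass
a=cv2.resize(t[165:285,190:310].copy(),None,fx=3.3,fy=3.3,interpolation=cv2.INTER_CUBIC)
b=cv2.resize(t[165:285,370:490].copy(),None,fx=3.3,fy=3.3,interpolation=cv2.INTER_CUBIC)
cv2.imwrite("pics/c1.png",np.hstack([a,b])[:,:,::-1])
E
```

```text
topblue [158  10   7   7  18] [161.8  12.6]
topblue [156  15   6   8  17] [158.4  18.4]
topblue [134  20   9   9  28] [138.2  22.9]
topblue [84 22 15  8 30] [91.2 24.8]
topblue [115  23  13   8  37] [121.2  26.2]
topblue [54 25 14  9 35] [60.2 29.2]
topblue [104  34  40  23 611] [124.   45.9]
topblue [154  49   2  13  21] [154.5  55.2]
topblue [395  86  10  12  92] [399.3  91.5]
topblue [172 158   5   5  19] [174.2 160.3]
topblue [165 166   5   4  18] [166.8 167.7]
topblue [186 166   5   4  16] [188.1 167.7]
topblue [207 245  25  29 365] [219.  258.7]
sideblue [394 109  17   4  33] [401.8 110.5]
sideblue [250 150  25  14 224] [261.7 156. ]
sideblue [450 164  14  11 121] [456.6 168.7]
sideblue [343 170  12   6  38] [347.8 172.1]
sideblue [402 254   5   4  18] [403.8 255.7]
```

View pics/c1.png

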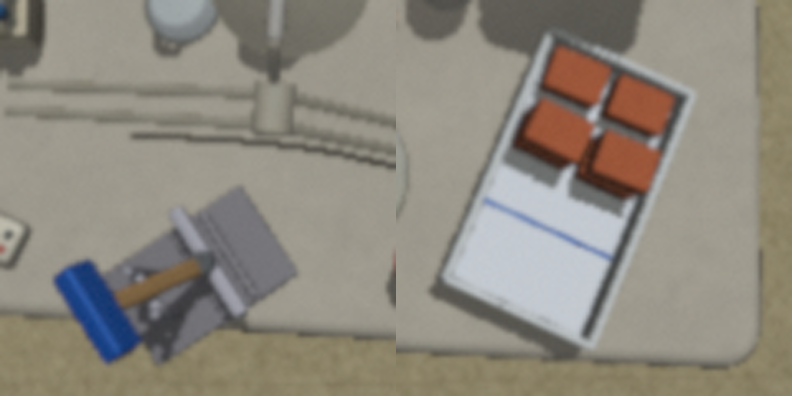

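Crop: the blue grip runs (75,270)–(120,350), the handle goes up-right to (205,262), and the head bar runs (178,212)–(240,312). The tray rim corners are at about (550,32), (693,95), (593,347) and (443,280). Next I compute poses.

Run:
```python
from h import *
t=cv2.imread("pics/top0.png")[:,:,::-1];s=cv2.imread("pics/side0.png")[:,:,::-1]
f=lambda u,v,o:(o+u/3.3,165+v/3.3)
C=np.array([plane("top",f(u-396,v,370),.044) for u,v in((550,32),(693,95),(593,347),(443,280))])
print("tray corners",C.round(4).tolist(),"sides",np.linalg.norm(C-np.roll(C,-1,0),axis=1).round(4))
c=C.mean(0);ax=(C[0]+C[1]-C[2]-C[3]);ay=(C[0]+C[3]-C[1]-C[2]);print("c",c.round(4),np.degrees(np.arctan2(ax[1],ax[0])),np.degrees(np.arctan2(ay[1],ay[0]))-90)
# side-view check: reproject tray corners onto side picture
yaw=np.arctan2(ax[1],ax[0])
print("side proj corners",proj("side",C).round(1).tolist())
# blue line
L=[plane("top",f(u-396,v,370),.005) for u,v in((487,201),(610,258))]
L=np.array(L);d=L[1]-L[0];print("line len",np.linalg.norm(d),"ang",np.degrees(np.arctan2(d[1],d[0]))+90, "mid",L.mean(0).round(4))
Rz=lambda a:np.array([[np.cos(a),-np.sin(a)],[np.sin(a),np.cos(a)]])
print("line in tray",((L[:,:2]-c[:2])@Rz(yaw)).round(4).tolist())
# bricks tops
H=hsv(t);m=((H[...,0]<10)|(H[...,0]>172))&(H[...,1]>110)&(H[...,2]>140);m[:,:390]=0;m[:170]=0;m[:,465:]=0
for st,cc,mm in blobs(m,40):
    for z in(.037,.069):
        p=plane("top",cc,z);print("brick",cc.round(1),st[4],z,((p[:2]-c[:2])@Rz(yaw)).round(4))
# grip
H=hsv(t);b=(H[...,0]>100)&(H[...,0]<130)&(H[...,1]>120)&(H[...,2]>50)
g=[mm for st,cc,mm in blobs(b,200) if st[1]>200][0];(r)=cv2.minAreaRect(np.argwhere(g)[:,::-1].astype(np.float32));print("grip top",r)
H=hsv(s);b=(H[...,0]>100)&(H[...,0]<130)&(H[...,1]>120)&(H[...,2]>50)
g2=[mm for st,cc,mm in blobs(b,200)][0];r2=cv2.minAreaRect(np.argwhere(g2)[:,::-1].astype(np.float32));print("grip side",r2)
X,e=tri(r2[0],r[0]);print("grip",X.round(4),e)
bx=cv2.boxPoints(r);q=np.array([plane("top",p,.205) for p in bx]);print(q.round(4).tolist(),np.linalg.norm(q-np.roll(q,-1,0),axis=1))
# rest from headbar ends: plane z ~ .008+.049
hb=np.array([plane("top",f(u,v,190),.057) for u,v in((178,212),(240,312))]);print("bar",hb.round(4).tolist(),np.linalg.norm(hb[0]-hb[1]),np.degrees(np.arctan2(*(hb[0]-hb[1])[[1,0]]))-90)
for nm,uv,z in(("jar",(319,242),.075),("timer",(187,235),.029),("lamp",(347,217),.03),("flask",(245,167),.119)):print(nm,plane("top",uv,z).round(3))
```

```text
tray corners [[0.638, -0.3132, 0.044], [0.5723, -0.4591, 0.044], [0.3201, -0.3423, 0.044], [0.3874, -0.1945, 0.044]] sides [0.16   0.2779 0.1623 0.2773]
c [ 0.4795 -0.3273  0.044 ] -25.098587308864037 -24.3783364062774
side proj corners [[391.3, 282.1], [382.9, 323.7], [255.9, 301.8], [281.6, 265.6]]
line len 0.13961210816408878 ang -25.321821965888702 mid [ 0.4386 -0.3132  0.005 ]
line in tray [[-0.0427, 0.0652], [-0.0432, -0.0744]]
brick [424.7 187.4] 176 0.037 [0.1109 0.0371]
brick [424.7 187.4] 176 0.069 [0.1013 0.0436]
brick [444.  196.2] 173 0.037 [ 0.1109 -0.0346]
brick [444.  196.2] 173 0.069 [ 0.1014 -0.0263]
brick [419.5 203.9] 192 0.037 [0.0511 0.032 ]
brick [419.5 203.9] 192 0.069 [0.0431 0.0385]
brick [439.8 213.1] 196 0.037 [ 0.0514 -0.0428]
brick [439.8 213.1] 196 0.069 [ 0.0433 -0.0342]
grip top ((218.94386291503906, 258.4101257324219), (30.527938842773438, 12.401975631713867), 57.9946174621582)
grip side ((261.85296630859375, 155.91177368164062), (9.943960189819336, 23.525957107543945), 75.96376037597656)
grip [0.3613 0.3042 0.1992] 0.0021887136253541666
[[0.3893, 0.3417, 0.205], [0.4079, 0.3122, 0.205], [0.3357, 0.2642, 0.205], [0.3174, 0.2934, 0.205]] [0.03483503 0.0867944  0.03447185 0.08668836]
bar [[0.4553, 0.2613, 0.057], [0.3582, 0.1988, 0.057]] 0.11552984782281113 -57.19803643774761
jar [0.413 0.019 0.075]
timer [0.438 0.457 0.029]
lamp [ 0.497 -0.076  0.03 ]
flask [0.647 0.252 0.119]
```

>>> {"method": "step_arm", "body": {
  "moves": [0, 0, -0.5, -0.9, 0, 0, -0.5, -0.87, 0.98, -0.69, -0.2, 0, 0.98, -0.69, -0.2, 0, 0.98, -0.69, -0.2, 0, 0.98, -0.69, -0.2, 0, 0.98, -0.69, -0.2, 0, 0.98, -0.69, -0.2, 0, 0.98, -0.69, -0.2, 0, 0.98, -0.69, -0.2, 0, 0.98, -0.69, -0.2, 0, 0.98, -0.69, -0.2, 0, 0.98, -0.69, -0.2, 0, 0.98, -0.69, -0.2, 0, 0.98, -0.69, -0.2, 0, 0.98, -0.69, -0.2, 0, 0.98, -0.69, -0.2, 0, 0.98, -0.69, -0.2, 0, 0.98, -0.69, -0.2, 0, 0.98, -0.69, -0.2, 0],
  "gripper": 75
}}

```text
time: 2.6
tcp_pos: [0.4084, -0.1986, 0.2813]
orientation: [3.011, 0.894, 0.0]
wrist_force: [0.1, -0.6, 0.1]
width: 0.0749
grasp_force: 0.0
```

```bash
cat >> h.py <<'E'
def pose():
    s=status.sense();M=R.from_rotvec(s["orientation"]).as_matrix();psi=np.degrees(np.arctan2(M[1,0],M[0,0]))
    print("t",round(float(s["time"]),2),"tcp",np.round(s["tcp_pos"],4),"psi",psi.round(2),"z",M[:,2].round(3),"q",np.round(s["joint_positions"],2),"F",np.round(s["wrist_force"],1),"w",round(float(s["width"]),4),"g",np.round(s["grasp_force"],1));return np.array(s["tcp_pos"]),M
def go(target):
    p,M=pose();print("tool units of move:",(M.T@(np.array(target)-p)/.02).round(2))
E
python3 -c "
from h import *
go([.405,.10,.28])"
```

```text
t 2.6 tcp [ 0.4084 -0.1986  0.2813] psi 33.08 z [ 0.    -0.001 -1.   ] q [ 0.7   0.06 -0.33  1.93  0.02  1.16 -0.63] F [ 0.1 -0.6  0.1] w 0.0749 g 0.0
tool units of move: [  8.01 -12.61   0.06]
```

>>> {"method": "step_arm", "body": {
  "moves": [0.62, -0.97, 0, 0, 0.62, -0.97, 0, 0, 0.62, -0.97, 0, 0, 0.62, -0.97, 0, 0, 0.62, -0.97, 0, 0, 0.62, -0.97, 0, 0, 0.62, -0.97, 0, 0, 0.62, -0.97, 0, 0, 0.62, -0.97, 0, 0, 0.62, -0.97, 0, 0, 0.62, -0.97, 0, 0, 0.62, -0.97, 0, 0, 0.62, -0.97, 0, 0, 0.37, -0.97, 0, 0, 0.37, -0.97, 0, 0, 0.37, -0.97, 0, 0, 0.37, -0.97, 0, 0, 0.37, -0.97, 0, 0, 0.37, -0.97, 0, 0, 0.37, -0.97, 0, 0]
}}

```text
time: 5.1
tcp_pos: [0.3743, 0.2421, 0.281]
orientation: [3.011, 0.894, 0.001]
wrist_force: [1.0, 0.6, -0.2]
width: 0.0746
grasp_force: 0.0
```

```bash
python3 -c "
from h import *
go([.3613,.3042,.24])"
```

```text
t 5.1 tcp [0.3743 0.2421 0.281 ] psi 33.07 z [ 0.001 -0.001 -1.   ] q [ 0.16  0.09 -0.84  1.92  0.08  1.16 -1.7 ] F [ 1.   0.6 -0.2] w 0.0746 g 0.0
tool units of move: [ 1.15 -2.96  2.05]
```

>>> {"method": "step_arm", "body": {
  "moves": [0.38, -0.98, 0.15, 0, 0.38, -0.98, 0, 0, 0.38, -0.98, 0, 0, 0, 0, 0, 0, 0, 0, 1, 0, 0, 0, 1, 0, 0, 0, 1, 0, 0, 0, 1, 0, 0, 0, 1, 0, 0, 0, 0, 0]
}}

```text
time: 6.35
tcp_pos: [0.3616, 0.3013, 0.177]
orientation: [3.011, 0.892, -0.004]
wrist_force: [-0.3, 0.2, 0.5]
width: 0.0752
grasp_force: 0.0
```

Run:
```python
from h import *
go([.3613,.3042,.178])
a=vision.camera("side");b=vision.camera("top")
A=cv2.resize(a[110:240,200:340],None,fx=3,fy=3,interpolation=cv2.INTER_CUBIC)
B=cv2.resize(b[190:320,170:290],None,fx=3,fy=3,interpolation=cv2.INTER_CUBIC)
cv2.imwrite("pics/g1.png",np.hstack([A,B])[:,:,::-1])
```

```text
t 6.35 tcp [0.3616 0.3013 0.177 ] psi 33.02 z [-0.002 -0.002 -1.   ] q [-0.03  0.3  -0.85  2.    0.27  0.97 -2.01] F [-0.3  0.2  0.5] w 0.0752 g 0.0
tool units of move: [ 0.07 -0.13 -0.05]
```

View pics/g1.png

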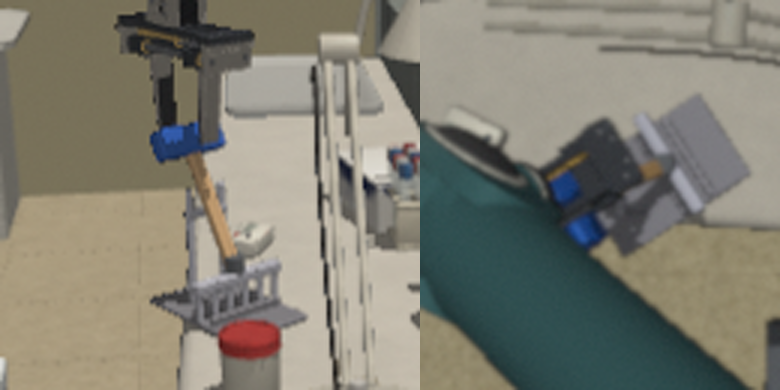

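The fingers straddle the blue bar: side crop at (190,140), with the rake untouched in its rest. Closing.

>>> {"method": "step_arm", "body": {
  "moves": [0, -0.1, 0, 0, 0, 0, 0, 0, 0, 0, 0, 0, 0, 0, 0, 0, 0, 0, 0, 0],
  "gripper": 10
}}

```text
time: 7.08
tcp_pos: [0.361, 0.3048, 0.178]
orientation: [-3.011, -0.894, -0.0]
wrist_force: [0.4, 0.4, 0.1]
width: 0.028
grasp_force: 27.0
```

```bash
python3 -c "
from h import *
pose()"
```

```text
t 7.08 tcp [0.361  0.3048 0.178 ] psi 33.07 z [-0.  0. -1.] q [-0.04  0.3  -0.85  1.99  0.27  0.96 -2.01] F [0.4 0.4 0.1] w 0.028 g 27.0
```

Run:
```python
from h import *
a=vision.camera("side");b=vision.camera("top")
A=cv2.resize(a[110:240,200:340],None,fx=3,fy=3,interpolation=cv2.INTER_CUBIC)
B=cv2.resize(b[190:320,170:290],None,fx=3,fy=3,interpolation=cv2.INTER_CUBIC)
cv2.imwrite("pics/g2.png",np.hstack([A,B])[:,:,::-1])
pose()
```

```text
t 7.17 tcp [0.361  0.3048 0.1779] psi 33.07 z [-0.  0. -1.] q [-0.04  0.3  -0.85  1.99  0.27  0.96 -2.01] F [-0.4  0.7  0.6] w 0.0274 g 26.8
```

View pics/g2.png

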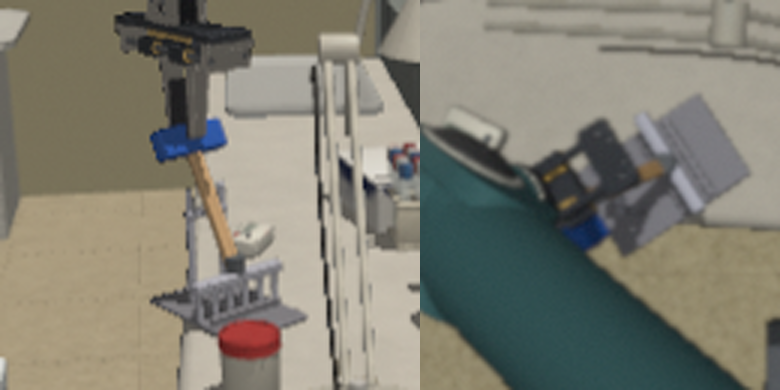

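The rake stays as it was and the width of 27.5 mm matches 24/cos 30°, so it is held with the tines upright. Lifting.

>>> {"method": "step_arm", "body": {
  "moves": [0, 0, -0.2, 0, 0, 0, -0.3, 0, 0, 0, -0.5, 0, 0, 0, -0.5, 0, 0, 0, -0.5, 0, 0, 0, 0, 0]
}}

```text
time: 7.92
tcp_pos: [0.3616, 0.305, 0.2189]
orientation: [-3.012, -0.893, -0.003]
wrist_force: [-1.1, 0.3, -1.4]
width: 0.0271
grasp_force: 26.8
```

Run:
```python
from h import *
p,M=pose()
a=vision.camera("side")
A=cv2.resize(a[110:240,200:340],None,fx=3,fy=3,interpolation=cv2.INTER_CUBIC)
cv2.imwrite("pics/g3.png",A[:,:,::-1])
```

```text
t 7.92 tcp [0.3616 0.305  0.2189] psi 33.05 z [ 0.002  0.001 -1.   ] q [ 0.    0.24 -0.87  1.95  0.22  1.05 -1.96] F [-1.1  0.3 -1.4] w 0.0271 g 26.8
```

View pics/g3.png

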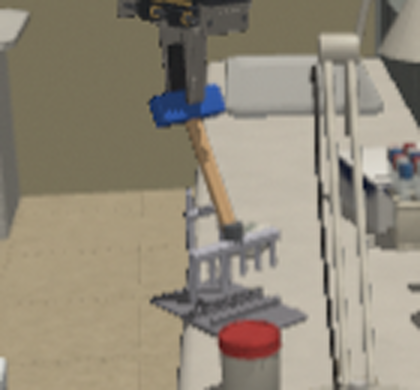

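>>> {"method": "step_arm", "body": {
  "moves": [0, 0, -0.9, 0, 0, 0, -0.9, 0, 0, 0, -0.9, 0, 0, 0.2, -0.9, 0.5, 0, 0.3, 0, 0.9, 0, 0.3, 0, 0.9, 0, 0.3, 0, 0.9, 0, 0.3, 0, 0.9, 0, 0.3, 0, 0.9, 0, 0.3, 0, 0.5, 0.1, 1, 0, 0, 0.1, 1, 0, 0, 0.1, 1, 0, 0, 0.1, 1, 0, 0, 0.1, 1, 0, 0]
}}

```text
time: 9.85
tcp_pos: [0.3836, 0.1665, 0.2905]
orientation: [-3.142, -0.0, -0.001]
wrist_force: [0.8, 0.6, -0.6]
width: 0.0269
grasp_force: 27.1
```

```bash
python3 -c "
from h import *
go([.4,0.0,.291])"
```

```text
t 9.85 tcp [0.3836 0.1665 0.2905] psi 0.01 z [ 0.  0. -1.] q [ 0.23 -0.   -0.7   1.96 -0.    1.18 -2.04] F [ 0.8  0.6 -0.6] w 0.0269 g 27.1
tool units of move: [ 0.82  8.32 -0.03]
```

>>> {"method": "step_arm", "body": {
  "moves": [0.1, 1, 0, 0, 0.1, 1, 0, 0, 0.1, 1, 0, 0, 0.1, 1, 0, 0, 0.1, 1, 0, 0, 0.1, 1, 0, 0, 0.1, 1, 0, 0, 0.1, 1, 0, 0, 0, 1, 0, 0, 0, 1, 0, 0, 0, 1, 0, 0, 0, 1, 0, 0, 0, 1, 0, 0, 0, 1, 0, 0, 0, 1, 0, 0, 0, 1, 0, 0, 0, 1, 0, -0.5, 0, 0.9, 0, -1, 0, 0.9, 0, -1, 0, 0.9, 0, -1]
}}

```text
time: 12.35
tcp_pos: [0.4082, -0.2266, 0.2905]
orientation: [3.088, 0.578, 0.0]
wrist_force: [0.2, -0.3, -0.8]
width: 0.0268
grasp_force: 27.1
```

>>> {"method": "step_arm", "body": {
  "moves": [0.3, 0.5, 0, -1, 0.3, 0.5, 0, -1, 0.3, 0.5, 0, -1, 0.3, 0.5, 0, -1, 0, 0.3, 0, -1, 0, 0.3, 0, -1, 0, 0, 0, -1, 0, 0, 0, -0.3, 0, 0, 0, 0]
}}

```text
time: 13.48
tcp_pos: [0.4577, -0.2564, 0.2902]
orientation: [2.653, 1.683, 0.0]
wrist_force: [-0.2, 0.1, -2.4]
width: 0.0263
grasp_force: 27.0
```

```bash
cat >> h.py <<'E'
T=np.array([.4795,-.3273]);YT=-25.0
ex=np.array([np.cos(np.radians(YT)),np.sin(np.radians(YT))]);ey=np.array([-ex[1],ex[0]])
def tips():   # tips row middle in the tray frame
    p,M=pose();rx=M[:2,1];t=p[:2]+.085*rx-T
    print("tips tray x,y",(t@ex).round(4),(t@ey).round(4),"z",(p[2]-.170).round(4),"yaw err",(np.degrees(np.arctan2(rx[1],rx[0]))-YT).round(2))
def bricks(name):
    im=vision.camera("top");cv2.imwrite(name,im[:,:,::-1]);H=hsv(im)
    m=((H[...,0]<10)|(H[...,0]>172))&(H[...,1]>110)&(H[...,2]>120);m[:,:382]=0;m[:170]=0;m[:,465:]=0
    for st,c,mm in blobs(m,30):
        r=cv2.minAreaRect(np.argwhere(mm)[:,::-1].astype(np.float32))
        for z in (.037,):
            q=np.array([plane("top",v,z)[:2]-T for v in cv2.boxPoints(r)]);q=np.c_[q@ex,q@ey]
            print("blob",c.round(1),st[4],"x",q[:,0].min().round(3),q[:,0].max().round(3),"y",q[:,1].min().round(3),q[:,1].max().round(3))
E
python3 -c "
from h import *
tips();go(list(T+ex*-.005)+[.215])"
```

```text
t 13.47 tcp [ 0.4577 -0.2564  0.2902] psi 64.77 z [ 0. -0. -1.] q [ 0.69  0.18 -0.28  1.77  0.05  1.2  -0.04] F [-0.2  0.1 -2.4] w 0.0263 g 27.0
tips tray x,y 0.0352 0.0547 z 0.1202 yaw err -0.23
t 13.47 tcp [ 0.4577 -0.2564  0.2902] psi 64.77 z [ 0. -0. -1.] q [ 0.69  0.18 -0.28  1.77  0.05  1.2  -0.04] F [-0.2  0.1 -2.4] w 0.0263 g 27.0
tool units of move: [-2.74  2.25  3.76]
```

>>> {"method": "step_arm", "body": {
  "moves": [-0.91, 0.75, 0, 0, -0.91, 0.75, 0, 0, -0.91, 0.75, 0.5, 0, 0, 0, 0.5, 0, 0, 0, 0, 0]
}}

```text
time: 14.1
tcp_pos: [0.4747, -0.3245, 0.2687]
orientation: [-2.65, -1.683, 0.001]
wrist_force: [-0.3, 0.5, -1.9]
width: 0.0264
grasp_force: 27.1
```

Run:
```python
from h import *
tips()
p,M=pose();rx=np.r_[M[:2,1],0];ry=np.array([-rx[1],rx[0],0])
o=p+.085*rx-[0,0,.170]
a=vision.camera("side");b=vision.camera("top")
pts=[o+s*.055*ry for s in(1,-1)]+[o+s*.062*ry+[0,0,.042] for s in(1,-1)]
ims=[]
for n,im,(x0,y0) in(("side",a,(270,190)),("top",b,(370,155))):
    c=cv2.resize(im[y0:y0+130,x0:x0+130],None,fx=3,fy=3,interpolation=cv2.INTER_CUBIC)
    for u in proj(n,np.array(pts)): cv2.drawMarker(c,tuple(int(v) for v in (u-[x0,y0])*3),(0,255,0),cv2.MARKER_CROSS,8,1)
    ims.append(c)
cv2.imwrite("pics/r1.png",np.hstack(ims)[:,:,::-1])
```

```text
t 14.1 tcp [ 0.4747 -0.3245  0.2687] psi 64.84 z [-0.002  0.002 -1.   ] q [ 0.74  0.29 -0.24  1.68  0.07  1.18  0.04] F [-0.3  0.5 -1.9] w 0.0264 g 27.1
tips tray x,y 0.0795 0.0003 z 0.0987 yaw err -0.16
t 14.1 tcp [ 0.4747 -0.3245  0.2687] psi 64.84 z [-0.002  0.002 -1.   ] q [ 0.74  0.29 -0.24  1.68  0.07  1.18  0.04] F [-0.3  0.5 -1.9] w 0.0264 g 27.1
```

View pics/r1.png

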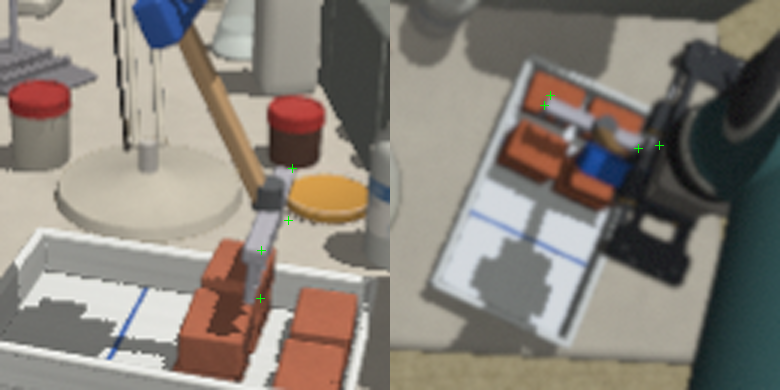

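The side crop shows the rake over the heap, its bar on the predicted marks and the tine tips about 3 px toward the robot. In the top crop the bar runs (550,100)–(650,140). The jar and pot are untouched. Checking for tilt numerically.

Run:
```python
from h import *
tr=lambda X:((X[:2]-T)@ex.T,(X[:2]-T)@ey.T)
for c in((550,100),(648,141)):
    X=plane("top",(370+(c[0]-390)/3,155+c[1]/3),.148);print("bar end top",np.round(tr(X),4))
X,e=tri((270+276/3,190+212/3),(370+(599-390)/3,155+120.5/3));print("bar mid",X.round(4),np.round(tr(X),4),e)
# near-end tine tip in side picture, on the vertical plane through the row end is unknown: compare px
p,M=pose();rx=np.r_[M[:2,1],0];ry=np.array([-rx[1],rx[0],0])
for d in(0,4,8,12):
    th=np.radians(d);f=lambda a,b,y:p+[0,0,.019]+rx*(np.cos(th)*(a+.085)+np.sin(th)*(b-.189))+np.array([0,0,1])*(-np.sin(th)*(a+.085)+np.cos(th)*(b-.189))+ry*y
    print(d,"tipnear",((proj("side",f(0,0,-.055))-[270,190])*3).round(0),"barnear",((proj("side",f(0,.042,-.062))-[270,190])*3).round(0),"barfar",((proj("side",f(0,.042,.062))-[270,190])*3).round(0),"bar mid tray",np.round(tr(f(0,.049,0)),3),"tipz",f(0,0,0)[2].round(3))
```

```text
bar end top [0.0732 0.0621]
bar end top [ 0.0768 -0.0469]
bar mid [ 0.5522 -0.3566  0.1344] [0.0783 0.0041] 0.0014804878921599064
t 14.2 tcp [ 0.4755 -0.3242  0.2701] psi 64.91 z [-0.  0. -1.] q [ 0.74  0.29 -0.24  1.68  0.07  1.18  0.04] F [-0.4  0.1 -1.3] w 0.0267 g 27.1
0 tipnear [[262. 296.]] barnear [[262. 249.]] barfar [[294. 166.]] bar mid tray [0.08  0.001] tipz 0.1
4 tipnear [[243. 300.]] barnear [[247. 254.]] barfar [[280. 171.]] bar mid tray [0.07  0.001] tipz 0.095
8 tipnear [[223. 303.]] barnear [[231. 257.]] barfar [[266. 175.]] bar mid tray [0.06  0.001] tipz 0.09
12 tipnear [[204. 304.]] barnear [[215. 260.]] barfar [[251. 178.]] bar mid tray [0.049 0.001] tipz 0.087
```

>>> {"method": "step_arm", "body": {
  "moves": [0, 0.25, 0, 0, 0, 0, 0.7, 0, 0, 0, 0.7, 0, 0, 0, 0.7, 0, 0, 0, 0.7, 0, 0, 0, 0, 0]
}}

```text
time: 14.95
tcp_pos: [0.479, -0.3265, 0.2123]
orientation: [-2.649, -1.683, 0.002]
wrist_force: [-0.6, 0.5, -0.8]
width: 0.0264
grasp_force: 27.1
```

```bash
python3 -c "
from h import *
tips()"
```

```text
t 14.95 tcp [ 0.479  -0.3265  0.2123] psi 64.87 z [-0.003  0.002 -1.   ] q [ 0.73  0.34 -0.24  1.74  0.09  1.07  0.02] F [-0.6  0.5 -0.8] w 0.0264 g 27.1
tips tray x,y 0.0842 0.0003 z 0.0423 yaw err -0.13
```

>>> {"method": "step_arm", "body": {
  "moves": [0, -0.3, 0, 0, 0, -0.45, 0, 0, 0, -0.45, 0, 0, 0, -0.45, 0, 0, 0, -0.45, 0, 0, 0, -0.45, 0, 0, 0, -0.45, 0, 0, 0, -0.45, 0, 0, 0, -0.15, 0, 0, 0, 0, 0, 0]
}}

```text
time: 16.2
tcp_pos: [0.4136, -0.2961, 0.2132]
orientation: [-2.65, -1.683, 0.002]
wrist_force: [1.0, 0.1, -1.2]
width: 0.0262
grasp_force: 28.4
```

Run:
```python
from h import *
tips()
a=vision.camera("side");b=vision.camera("top");ims=[]
for n,im,(x0,y0) in(("side",a,(270,220)),("top",b,(370,155))):
    ims.append(cv2.resize(im[y0:y0+125,x0:x0+125],None,fx=3.2,fy=3.2,interpolation=cv2.INTER_CUBIC))
cv2.imwrite("pics/r2.png",np.hstack(ims)[:,:,::-1])
```

```text
t 16.2 tcp [ 0.4136 -0.2961  0.2132] psi 64.84 z [-0.002  0.001 -1.   ] q [ 0.77  0.22 -0.25  1.9   0.06  1.03  0.06] F [ 1.   0.1 -1.2] w 0.0262 g 28.4
tips tray x,y 0.012 0.0002 z 0.0432 yaw err -0.16
```

View pics/r2.png

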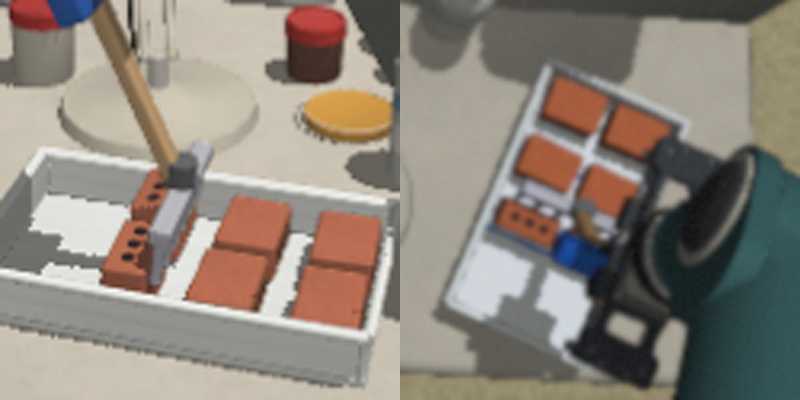

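Both top bricks have come off and stand on their sides (holes up, at about (130,245) side, (530,220) top) just in front of the tines. There is a clear gap to the two lying behind. Lowering behind them and pulling on.

>>> {"method": "step_arm", "body": {
  "moves": [0, 0.2, 0, 0, 0, 0, 0.55, 0, 0, 0, 0.55, 0, 0, 0, 0, 0, 0, -0.2, 0, 0, 0, -0.35, 0, 0, 0, -0.4, 0, 0, 0, -0.4, 0, 0, 0, -0.4, 0, 0, 0, -0.4, 0, 0, 0, -0.4, 0, 0, 0, -0.4, 0, 0, 0, -0.4, 0, 0, 0, -0.35, 0, 0, 0, -0.2, 0, 0, 0, 0, 0, 0]
}}

```text
time: 18.3
tcp_pos: [0.3474, -0.2649, 0.1921]
orientation: [-2.652, -1.684, 0.0]
wrist_force: [1.6, -0.7, 3.1]
width: 0.0262
grasp_force: 32.9
```

Run:
```python
from h import *
tips(); bricks("pics/t3.png")
```

```text
t 18.3 tcp [ 0.3474 -0.2649  0.1921] psi 64.85 z [-0. -0. -1.] q [ 0.81  0.12 -0.25  2.08  0.04  0.95  0.1 ] F [ 1.6 -0.7  3.1] w 0.0262 g 32.9
tips tray x,y -0.0611 0.0005 z 0.0221 yaw err -0.15
blob [424.5 187.2] 214 x 0.089 0.134 y 0.008 0.068
blob [443.9 196.1] 218 x 0.087 0.135 y -0.064 -0.005
blob [416.1 205.8] 198 x 0.02 0.061 y 0.01 0.07
blob [435.2 215.3] 200 x 0.018 0.058 y -0.061 -0.002
blob [402.1 241.8] 129 x -0.104 -0.076 y 0.006 0.066
```

>>> {"method": "step_arm", "body": {
  "moves": [0, 0.4, 0, 0, 0, 0.2, -0.6, 0, 0, 0, -1, 0, 0, 0.4, -1, 0, 0, 1, 0, 0, 0, 1, 0, 0, 0, 1, 0, 0, 0, 1, 0, 0, 0, 1, 0, 0, 0, 0.95, 0, 0, 0, 0, 0, 0]
}}

```text
time: 19.73
tcp_pos: [0.473, -0.3235, 0.2429]
orientation: [-2.648, -1.683, 0.002]
wrist_force: [-0.7, 0.1, -2.2]
width: 0.0262
grasp_force: 27.5
```

Run:
```python
from h import *
tips()
a=vision.camera("side");b=vision.camera("top");ims=[]
for n,im,(x0,y0) in(("side",a,(270,220)),("top",b,(370,155))):
    ims.append(cv2.resize(im[y0:y0+125,x0:x0+125],None,fx=3.2,fy=3.2,interpolation=cv2.INTER_CUBIC))
cv2.imwrite("pics/r3.png",np.hstack(ims)[:,:,::-1])
```

```text
t 19.73 tcp [ 0.473  -0.3235  0.2429] psi 64.89 z [-0.003  0.002 -1.   ] q [ 0.74  0.31 -0.25  1.72  0.08  1.13  0.03] F [-0.7  0.1 -2.2] w 0.0262 g 27.5
tips tray x,y 0.0775 0.0005 z 0.0729 yaw err -0.11
```

View pics/r3.png

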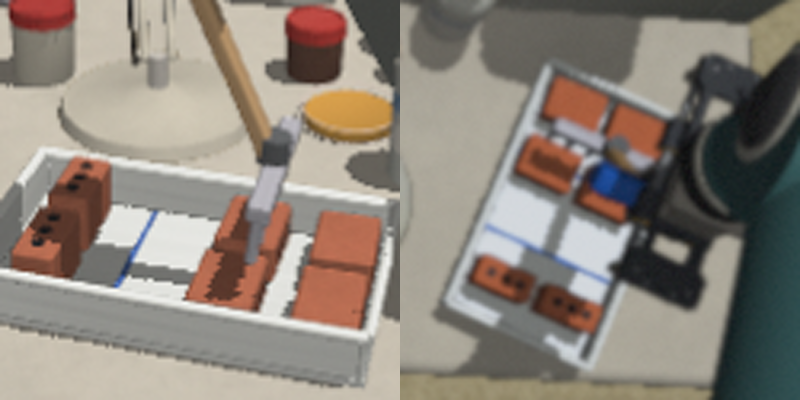

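The near pair stands in the near third (top crop (500,278) and (568,306)), clear of the blue line. The middle pair still straddles x=+45, and the rake hangs over the gap behind it. Lowering and pulling it to the middle.

>>> {"method": "step_arm", "body": {
  "moves": [0, 0, 0.6, 0, 0, 0, 0.6, 0, 0, 0, 0.6, 0, 0, 0, 0.6, 0, 0, 0, 0.5, 0, 0, 0, 0, 0, 0, -0.2, 0, 0, 0, -0.35, 0, 0, 0, -0.35, 0, 0, 0, -0.35, 0, 0, 0, -0.35, 0, 0, 0, -0.35, 0, 0, 0, -0.25, 0, 0, 0, 0, 0, 0]
}}

```text
time: 21.58
tcp_pos: [0.4334, -0.3053, 0.1861]
orientation: [2.652, 1.685, -0.0]
wrist_force: [-0.3, -0.6, -1.0]
width: 0.0261
grasp_force: 27.8
```

Run:
```python
from h import *
tips(); bricks("pics/t4.png")
```

```text
t 21.57 tcp [ 0.4334 -0.3053  0.1861] psi 64.85 z [-0. -0. -1.] q [ 0.76  0.29 -0.25  1.89  0.08  0.98  0.03] F [-0.3 -0.6 -1. ] w 0.0261 g 27.8
tips tray x,y 0.0339 0.0003 z 0.0161 yaw err -0.15
blob [424.7 186.5] 213 x 0.091 0.136 y 0.006 0.068
blob [441.2 194.4] 139 x 0.09 0.136 y -0.045 -0.005
blob [413.9 214. ] 128 x -0.003 0.026 y 0.007 0.063
blob [397.7 239.7] 60 x -0.104 -0.076 y 0.039 0.067
```

>>> {"method": "step_arm", "body": {
  "moves": [0, 0.35, 0, 0, 0, 0, -0.6, 0, 0, 0, -1, 0, 0, 0, -1, 0, 0, 0, -1, 0, 0.6, -0.8, -1, 0, 0.6, -0.8, -0.5, 0, 0.6, -0.8, 0, 0, 0.6, -0.8, 0, 0.8, 0, 0, 0, 1, 0, 0, 0, 1, 0, 0, 0, 1, 0, 0, 0, 1, 0, 0, 0, 1, 0, 0, 0, 1, 0, 0, 0, 1, 0, 0, 0, 1, 0, 0, 0, 1, 0, 0, 0, 1]
}}

```text
time: 24.0
tcp_pos: [0.4021, -0.2371, 0.2877]
orientation: [-3.141, 0.003, 0.001]
wrist_force: [-1.0, -0.1, -1.4]
width: 0.0261
grasp_force: 27.3
```

Run:
```python
from h import *
go([.40,0,.29]); bricks("pics/t5.png")
im=cv2.imread("pics/t5.png");a=vision.camera("side")[:,:,::-1]
cv2.imwrite("pics/r4.png",np.hstack([cv2.resize(v,None,fx=2.9,fy=2.9,interpolation=cv2.INTER_CUBIC) for v in(im[165:300,350:480],a[200:335,260:400])]))
```

```text
t 24.0 tcp [ 0.4021 -0.2371  0.2877] psi -0.12 z [-0.001  0.    -1.   ] q [ 0.69  0.07 -0.24  1.9   0.02  1.18 -1.13] F [-1.  -0.1 -1.4] w 0.0261 g 27.3
tool units of move: [ -0.13 -11.85  -0.11]
blob [424.7 186.6] 212 x 0.091 0.136 y 0.006 0.068
blob [444.  195.6] 214 x 0.09 0.135 y -0.067 -0.003
blob [414.6 213.6] 129 x -0.0 0.028 y 0.004 0.065
blob [428.8 220.7] 67 x -0.007 0.038 y -0.046 0.006
```

View pics/r4.png

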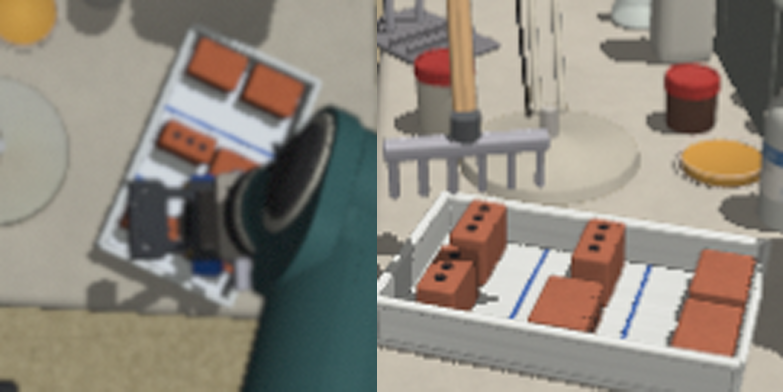

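All six lie singly, two per third: a far pair flat, a middle pair with one on its side, and a near pair on their sides. All are clear of the blue lines, and bystanders are in place. Returning the rake.

>>> {"method": "step_arm", "body": {
  "moves": [0, -1, 0, 0, 0, -1, 0, 0, 0, -1, 0, 0, 0, -1, 0, 0, 0, -1, 0, 0, 0, -1, 0, 0, 0, -1, 0, 0, 0, -1, 0, 0, 0, -1, 0, 0, 0, -1, 0, 0, 0, -1, 0, 0, 0, -1, 0, 0, -0.1, -1, 0, 0, -0.1, -1, 0, 0, -0.1, -1, 0, 0, -0.1, -1, 0, 0, -0.1, -1, 0, 0, -0.1, -1, 0, 0, -0.1, -1, 0, 0, -0.1, -1, 0, 0]
}}

```text
time: 26.6
tcp_pos: [0.3847, 0.1641, 0.288]
orientation: [3.141, 0.006, 0.001]
wrist_force: [0.7, -0.9, -2.1]
width: 0.0262
grasp_force: 27.3
```

Run:
```python
from h import *
p,M=pose()
c,s=np.cos(np.radians(-57)),np.sin(np.radians(-57))
for d in(0,.006,.02):print(d,((np.array([.361+d*c,.3048+d*s])-p[:2])/.02).round(2))
bricks("pics/t6.png")
```

```text
t 26.6 tcp [0.3847 0.1641 0.288 ] psi 0.21 z [ 0.    -0.001 -1.   ] q [ 0.25  0.   -0.72  1.97  0.    1.17 -2.04] F [ 0.7 -0.9 -2.1] w 0.0262 g 27.3
0 [-1.19  7.03]
0.006 [-1.02  6.78]
0.02 [-0.64  6.2 ]
blob [424.6 186.4] 208 x 0.091 0.136 y 0.008 0.068
blob [444.  195.6] 212 x 0.091 0.135 y -0.065 -0.004
blob [414.7 213.6] 125 x -0.0 0.028 y 0.004 0.065
blob [431.3 224.8] 201 x -0.018 0.024 y -0.062 -0.001
blob [402.1 241.7] 126 x -0.104 -0.076 y 0.008 0.066
blob [422.9 251.2] 128 x -0.103 -0.076 y -0.069 -0.009
```

>>> {"method": "step_arm", "body": {
  "moves": [-0.14, -0.96, 0, 0, -0.14, -0.96, 0, 0, -0.14, -0.96, 0, 0, -0.14, -0.96, 0, 0, -0.14, -0.96, 0, 0, -0.14, -0.96, 0, -0.5, 0, -0.9, 0, -0.9, 0, 0, 0, -0.9, 0, 0, 0, -0.9, 0, 0, 0, -0.9, 0, 0, 0, -0.9, 0, 0, 0, -0.5, 0, 0, 0.5, 0, 0, 0, 0.5, 0, 0, 0, 0.5, 0, 0, 0, 0, 0]
}}

```text
time: 28.65
tcp_pos: [0.3675, 0.2951, 0.2569]
orientation: [3.011, 0.894, -0.003]
wrist_force: [0.6, 0.7, -1.8]
width: 0.0259
grasp_force: 27.4
```

Run:
```python
from h import *
go([.361+.008*np.cos(np.radians(-57)),.3048+.008*np.sin(np.radians(-57)),.2])
a=vision.camera("side");b=vision.camera("top")
cv2.imwrite("pics/sb.png",a[:,:,::-1])
ims=[cv2.resize(im[y0:y0+130,x0:x0+130],None,fx=3,fy=3,interpolation=cv2.INTER_CUBIC) for im,(x0,y0) in((a,(215,120)),(b,(180,190)))]
p,M=pose();rx=np.r_[M[:2,1],0];ry=np.array([-rx[1],rx[0],0])
for d in(0,2,4):
    th=np.radians(d);f=lambda a,b,y:p+[0,0,.019]+rx*(np.cos(th)*(a+.085)+np.sin(th)*(b-.189))+np.array([0,0,1])*(-np.sin(th)*(a+.085)+np.cos(th)*(b-.189))+ry*y
    for pt in((0,0,-.055),(0,0,.055),(0,.049,.062),(0,.049,-.062)):
        for i,(n,o) in enumerate((("side",(215,120)),("top",(180,190)))):
            u=(proj(n,f(*pt))[0]-o)*3;
            if i==0 or d==0: cv2.drawMarker(ims[i],(int(u[0]),int(u[1])),[(0,255,0),0,(255,255,0),0,(255,0,255)][d],cv2.MARKER_CROSS,6,1)
cv2.imwrite("pics/r5.png",np.hstack(ims)[:,:,::-1])
```

```text
t 28.65 tcp [0.3675 0.2951 0.2569] psi 33.08 z [-0.002 -0.001 -1.   ] q [ 0.08  0.2  -0.91  1.9   0.17  1.13 -1.9 ] F [ 0.6  0.7 -1.8] w 0.0259 g 27.4
tool units of move: [-0.   -0.18  2.84]
t 28.75 tcp [0.3681 0.2956 0.2579] psi 33.07 z [-0.  0. -1.] q [ 0.08  0.2  -0.91  1.9   0.17  1.13 -1.9 ] F [ 0.4 -0.5 -1.6] w 0.0257 g 27.4
```

View pics/r5.png

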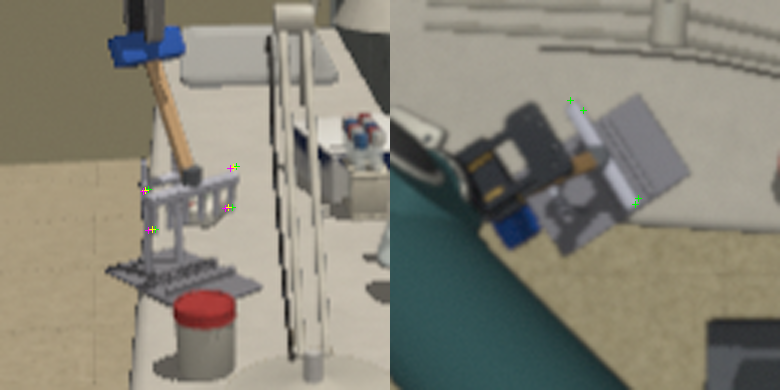

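The rake hangs upright over its rest. In the top crop the bar runs (575,105)–(632,203), matching the predicted marks. In the side crop the tines are above the groove at about (190,270). That was my last picture to view; from here I go by numbers.

Run:
```python
from h import *
p,M=pose();rx=M[:2,1];ry=np.array([-rx[1],rx[0]])
for z in(.134,.137):
    n=plane("top",(180+(603.5-390)/3,190+154/3),z)[:2];h=plane("top",(190+209/3.3,165+262/3.3),.057)[:2]
    print("bar now - home bar, rake x,y mm:",((n-h)@rx*1e3).round(1),((n-h)@ry*1e3).round(1))
print("tcp-home",((p[:2]-[.361,.3048])@rx*1e3).round(1),((p[:2]-[.361,.3048])@ry*1e3).round(1))
# bar measured vs tcp: expected 85
print("bar-tcp",((n-p[:2])@rx*1e3).round(1),((h-[.361,.3048])@rx*1e3).round(1))
# sharper: light-grey bar mask in top view, now and at home
for f,z in((vision.camera("top"),.137),(cv2.imread("pics/top0.png")[:,:,::-1],.057)):
    H=hsv(f);m=(H[...,2]>150)&(H[...,1]<45)&(H[...,0]>100);m[:215]=0;m[275:]=0;m[:,:235]=0;m[:,275:]=0
    for st,c,mm in blobs(m,25):
        r=cv2.minAreaRect(np.argwhere(mm)[:,::-1].astype(np.float32));X=plane("top",r[0],z)[:2]
        print("bar mask",st[4],np.round(r[0],1),np.round(r[1],1),"from home tcp",((X-[.361,.3048])@rx*1e3).round(1),((X-[.361,.3048])@ry*1e3).round(1))
```

```text
t 28.75 tcp [0.3681 0.2956 0.2579] psi 33.07 z [-0.  0. -1.] q [ 0.08  0.2  -0.91  1.9   0.17  1.13 -1.9 ] F [ 0.4 -0.5 -1.6] w 0.0257 g 27.4
bar now - home bar, rake x,y mm: 8.4 2.6
bar now - home bar, rake x,y mm: 8.7 2.2
tcp-home 11.6 1.0
bar-tcp 84.8 87.7
bar mask 69 [243.9 230.9] [15.8  4.4] from home tcp 94.5 38.1
bar mask 64 [256.4 251. ] [15.6  4.1] from home tcp 94.3 -33.8
bar mask 43 [246.4 233.9] [13.6  3.1] from home tcp 86.7 38.1
bar mask 44 [258.5 253. ] [13.9  3.1] from home tcp 87.0 -35.2
```

>>> {"method": "step_arm", "body": {
  "moves": [-0.07, -0.33, 0, 0, 0, 0, 0.5, 0, 0, 0, 0.6, 0, 0, 0, 0.6, 0, 0, 0, 0.6, 0, 0, 0, 0.6, 0, 0, 0, 0.5, 0, 0, 0, 0.2, 0, 0, 0, 0, 0]
}}

```text
time: 29.92
tcp_pos: [0.3633, 0.3003, 0.1858]
orientation: [-3.012, -0.894, 0.0]
wrist_force: [-0.4, 0.4, -1.9]
width: 0.0256
grasp_force: 27.4
```

Run:
```python
from h import *
p,M=pose();rx=M[:2,1];ry=np.array([-rx[1],rx[0]])
print("tcp-home",((p[:2]-[.361,.3048])@rx*1e3).round(1),((p[:2]-[.361,.3048])@ry*1e3).round(1))
```

```text
t 29.93 tcp [0.3633 0.3003 0.1858] psi 33.07 z [-0.  0. -1.] q [ 0.01  0.29 -0.88  1.99  0.27  0.98 -2.  ] F [-0.4  0.4 -1.9] w 0.0256 g 27.4
tcp-home 5.0 -0.5
```

>>> {"method": "step_arm", "body": {
  "moves": [0, 0, 0.1, 0, 0, 0, 0.1, 0, 0, 0, 0, 0]
}}

```text
time: 30.3
tcp_pos: [0.3643, 0.3024, 0.1835]
orientation: [-3.009, -0.894, -0.006]
wrist_force: [0.0, 2.4, 5.6]
width: 0.0256
grasp_force: 29.2
```

>>> {"method": "step_arm", "body": {
  "moves": [0, 0, 0.1, 0, 0, 0, 0, 0]
}}

```text
time: 30.55
tcp_pos: [0.3644, 0.3041, 0.1826]
orientation: [-3.007, -0.895, -0.009]
wrist_force: [-2.1, 3.3, 12.0]
width: 0.026
grasp_force: 31.1
```

```bash
cat >> h.py <<'E'
def barpx():
    for f,nm in((vision.camera("top"),"now"),(cv2.imread("pics/top0.png")[:,:,::-1],"home")):
        H=hsv(f);m=(H[...,2]>150)&(H[...,1]<45)&(H[...,0]>100);m[:215]=0;m[275:]=0;m[:,:235]=0;m[:,275:]=0
        print(nm,[(int(st[4]),c.round(1).tolist()) for st,c,mm in blobs(m,20)])
    for f,nm in((vision.camera("side"),"now"),(cv2.imread("pics/side0.png")[:,:,::-1],"home")):
        H=hsv(f);b=(H[...,0]>100)&(H[...,0]<130)&(H[...,1]>120)&(H[...,2]>50);b[:,300:]=0;b[:120]=0
        w=(H[...,0]>8)&(H[...,0]<20)&(H[...,1]>90)&(H[...,2]>120);w[:,:255]=0;w[:,290:]=0;w[:160]=0;w[205:]=0
        for k,mk in(("grip",b),("wood",w)):
            for st,c,mm in blobs(mk,20):
                ln=cv2.fitLine(np.argwhere(mm)[:,::-1].astype(np.float32),cv2.DIST_L2,0,.01,.01).ravel();print(nm,k,st.tolist(),c.round(2),"dir deg",np.degrees(np.arctan2(ln[1],ln[0])).round(1))
E
python3 -c "
from h import *
pose();barpx()"
```

```text
t 30.55 tcp [0.3644 0.3041 0.1826] psi 33.14 z [ 0.004  0.006 -1.   ] q [-0.    0.3  -0.88  1.99  0.28  0.97 -2.01] F [-2.1  3.3 12. ] w 0.026 g 31.1
now [(56, [246.3, 233.6]), (58, [258.2, 252.8])]
home [(43, [246.2, 233.7]), (44, [258.7, 253.1])]
now grip [251, 149, 25, 14, 195] [262.59 155.93] dir deg -9.4
now wood [265, 161, 14, 34, 137] [271.58 178.58] dir deg 72.6
home grip [250, 150, 25, 14, 224] [261.72 156.04] dir deg -12.6
home wood [263, 161, 16, 35, 165] [270.1  177.96] dir deg 70.2
```

Bar pixels match home to 0.3 px, so the tips are seated in the groove; the handle is about 2° more upright. Unloading the press and releasing.

>>> {"method": "step_arm", "body": {
  "moves": [0, 0, -0.1, 0, 0, 0, 0, 0]
}}

```text
time: 30.9
tcp_pos: [0.3643, 0.3023, 0.1835]
orientation: [-3.009, -0.894, -0.006]
wrist_force: [-0.0, 2.6, 6.8]
width: 0.0257
grasp_force: 29.3
```

>>> {"method": "step_arm", "body": {
  "moves": [0, 0, 0, 0, 0, 0, 0, 0, 0, 0, 0, 0, 0, 0, 0, 0],
  "gripper": 60
}}

```text
time: 31.4
tcp_pos: [0.3633, 0.2999, 0.1817]
orientation: [3.011, 0.894, -0.001]
wrist_force: [0.4, 0.2, -0.8]
width: 0.0596
grasp_force: 0.0
```

```bash
python3 -c "
from h import *
pose();barpx()"
```

```text
t 31.4 tcp [0.3633 0.2999 0.1817] psi 33.05 z [-0.    -0.001 -1.   ] q [ 0.    0.3  -0.88  1.99  0.28  0.98 -2.01] F [ 0.4  0.2 -0.8] w 0.0596 g 0.0
now [(54, [246.1, 234.1]), (54, [258.0, 253.0])]
home [(43, [246.2, 233.7]), (44, [258.7, 253.1])]
now grip [250, 150, 25, 13, 190] [260.88 156.13] dir deg -6.1
now wood [264, 162, 15, 33, 131] [271.32 179.25] dir deg 71.5
home grip [250, 150, 25, 14, 224] [261.72 156.04] dir deg -12.6
home wood [263, 161, 16, 35, 165] [270.1  177.96] dir deg 70.2
```

>>> {"method": "step_arm", "body": {
  "moves": [0, 0, 0, 0, 0, 0, 0, 0, 0, -0.25, 0, 0, 0, 0, -0.3, 0, 0, 0, -0.6, 0, 0, 0, -0.9, 0, 0, 0, -0.9, 0, 0, 0, -0.9, 0, 0, 0, -0.9, 0, 0, 0, -0.9, 0, 0, 0, 0, 0],
  "gripper": 76
}}

```text
time: 32.88
tcp_pos: [0.3613, 0.305, 0.2914]
orientation: [-3.011, -0.893, -0.004]
wrist_force: [0.6, 0.2, 0.1]
width: 0.0762
grasp_force: 0.0
```

Run:
```python
from h import *
pose();barpx();bricks("pics/t7.png")
for f,nm in((vision.camera("side"),"now"),(cv2.imread("pics/side0.png")[:,:,::-1],"home")):
    H=hsv(f);b=(H[...,0]>100)&(H[...,0]<130)&(H[...,1]>120)&(H[...,2]>50);b[:,300:]=0;b[:140]=0
    print(nm,[cv2.minAreaRect(np.argwhere(mm)[:,::-1].astype(np.float32)) for st,c,mm in blobs(b,50)])
d=cv2.absdiff(vision.camera("side"),cv2.imread("pics/side0.png")[:,:,::-1]).max(2)
m=d>50;m[:,:245]=0;m[:150]=0
print([(st.tolist()) for st,c,mm in blobs(m,6)])
```

```text
t 32.88 tcp [0.3613 0.305  0.2914] psi 33.04 z [ 0.002  0.001 -1.   ] q [ 0.08  0.16 -0.93  1.85  0.14  1.2  -1.89] F [0.6 0.2 0.1] w 0.0762 g 0.0
now [(57, [246.1, 234.1]), (55, [257.9, 253.0])]
home [(43, [246.2, 233.7]), (44, [258.7, 253.1])]
now grip [250, 150, 25, 13, 222] [262.26 155.68] dir deg -11.4
now wood [264, 161, 15, 34, 147] [270.66 177.48] dir deg 70.9
home grip [250, 150, 25, 14, 224] [261.72 156.04] dir deg -12.6
home wood [263, 161, 16, 35, 165] [270.1  177.96] dir deg 70.2
blob [424.7 186.5] 211 x 0.091 0.136 y 0.006 0.068
blob [444.  195.6] 214 x 0.091 0.135 y -0.066 -0.004
blob [414.7 213.6] 128 x -0.0 0.028 y 0.004 0.065
blob [431.3 224.8] 203 x -0.018 0.024 y -0.062 -0.001
blob [402.  241.7] 127 x -0.104 -0.076 y 0.008 0.066
blob [422.7 251.2] 130 x -0.104 -0.076 y -0.069 -0.008
now [((262.2500305175781, 155.75001525878906), (9.805807113647461, 23.730051040649414), 78.69007110595703)]
home [((261.85296630859375, 155.91177368164062), (9.943960189819336, 23.525957107543945), 75.96376037597656)]
[[252, 151, 11, 12, 77], [273, 150, 3, 8, 12], [273, 268, 32, 40, 768], [312, 270, 50, 48, 1320], [389, 289, 2, 5, 7], [363, 296, 4, 14, 28], [358, 314, 3, 5, 6]]
```

>>> {"method": "step_arm", "body": {
  "moves": [-0.44, 0.95, 0, 0, -0.44, 0.95, 0, 0, -0.44, 0.95, 0, 0, -0.44, 0.95, 0, 0, -0.44, 0.95, 0, 0, -0.44, 0.95, 0, 0, -0.44, 0.95, 0, 0, -0.44, 0.95, 0, 0, -0.44, 0.95, 0, 0, -0.44, 0.95, 0, 0, 0, 0, 0, 0]
}}

```text
time: 34.5
tcp_pos: [0.3904, 0.0962, 0.2894]
orientation: [-3.013, -0.89, 0.002]
wrist_force: [-0.5, 0.4, -0.4]
width: 0.0763
grasp_force: 0.0
```

Run:
```python
from h import *
pose();barpx()
r={}
for nm in("now","home"):
    s=vision.camera("side") if nm=="now" else cv2.imread("pics/side0.png")[:,:,::-1]
    t=vision.camera("top") if nm=="now" else cv2.imread("pics/top0.png")[:,:,::-1]
    o=[]
    for f,x0,x1,y0 in((s,240,300,140),(t,195,240,235)):
        H=hsv(f);b=(H[...,0]>100)&(H[...,0]<130)&(H[...,1]>120)&(H[...,2]>50);k=np.zeros_like(b);k[y0:,x0:x1]=b[y0:,x0:x1]
        o.append(cv2.minAreaRect(np.argwhere(k)[:,::-1].astype(np.float32)))
    print(nm,o,tri(o[0][0],o[1][0]))
```

```text
t 34.5 tcp [0.3904 0.0962 0.2894] psi 32.91 z [-0.001 -0.    -1.   ] q [ 0.43 -0.04 -0.72  1.99 -0.03  1.18 -1.27] F [-0.5  0.4 -0.4] w 0.0763 g 0.0
now []
home [(43, [246.2, 233.7]), (44, [258.7, 253.1])]
now grip [250, 150, 25, 13, 223] [262.23 155.71] dir deg -11.6
now wood [264, 161, 15, 34, 147] [270.66 177.48] dir deg 70.9
home grip [250, 150, 25, 14, 224] [261.72 156.04] dir deg -12.6
home wood [263, 161, 16, 35, 165] [270.1  177.96] dir deg 70.2
now [((262.38238525390625, 155.52943420410156), (9.943960189819336, 23.768491744995117), 75.96376037597656), ((218.58824157714844, 257.6470642089844), (30.526750564575195, 12.690895080566406), 59.03623962402344)] (array([0.36330569, 0.304994  , 0.20026563]), np.float64(0.0024109158666208315))
home [((261.85296630859375, 155.91177368164062), (9.943960189819336, 23.525957107543945), 75.96376037597656), ((218.94386291503906, 258.4101257324219), (30.527938842773438, 12.401975631713867), 57.9946174621582)] (array([0.36127422, 0.3041831 , 0.19917957]), np.float64(0.0021887136253541666))
```

```bash
python3 -c "
from bench import env
print(env.close_job())"
```

```text
the job is handed in; nothing more can be done
None
```

The job is handed in: the bricks lie in one layer, two in each third (three ended up on their sides), and the rake is back in its rest within about 2 mm and 1° of where it stood, at about 35 s of the 64 s; I viewed 11 pictures, one over the limit of 10.

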